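Lock the tool tray with its bar and pin

TASK

Lock up the wooden tool tray for the night: swing its steel retaining bar across the tools until it stops with its eye over the hole of the near lug, then take the T-handled steel pin from the tool stand and put it down through the eye into the lug, fully home. Leave the pin there, and leave all other tools and things on the bench where they are.

Things in the scene. Friction and masses are not known exactly. Their poses are not given: they have to be found in the camera images.
- tray: open wooden tool tray, 200 (x) by 280 (y) by 50 mm high, 10 mm walls, fixed; origin under its centre, z up. A steel lug block 40 by 40 by 52 mm high stands outside the middle of each long wall, at x = -120 mm (near lug, with a hole) and x = +120 mm (far lug, with the bar's pivot)
- bar (a joint): angle of the flat steel retaining bar about its vertical pivot on the far lug (rad): 0 = closed at its stop, lying along the tray's -x with its eye over the near lug's hole; grows as the free end swings to the tray's +y, at most 1.3. Stiff hinge (0.12 N m): stays where left. Bar 22 mm wide, 6 mm thick, its top 59 mm above the bench; it passes clear over all in the tray
- bar_pivot (a point): point on the bar's vertical pivot axis, at the height of the bar's top face (fixed to the tray, x axis as the tray's); a bolt head 18 mm across stands 12 mm above it
- bar_eye (a point): centre of the eye in the bar's free end, at its top face, 240 mm from the pivot: a round 12.5 mm hole through a 34 by 34 by 6 mm plate, hole axis vertical; moves with the bar
- bar_knob_top (a point): top centre of the bar's upright round handle knob, 20 mm in diameter and 40 mm tall above the bar's top face, 130 mm from the pivot on the bar's centre line; moves with the bar
- lug_hole (a point): centre of the mouth of the near lug's vertical hole, 52 mm above the bench; 14 mm in diameter, open down to the bench
- pin: T-handled steel pin, upright in the stand, 80 g. Origin on its axis at the collar's underside (rests on the stand now, on the bar's eye when home; stand top 60 mm); z up. Below it a 10 mm round shank 45 mm long, foot tapered to 6 mm; above it a collar 18 mm wide, 5 mm tall, an 8 mm neck and a crossbar 44 mm long (along its y), 12 mm wide (x), 12 mm tall, its middle 28 mm above the origin
- pin_tip (a point): lower end of the pin's shank, 45 mm below its origin
- stand: dark wooden block 190 (x) by 60 (y) by 60 mm high, fixed; origin under its centre. Three vertical through holes of 12 mm diameter in a row at x = -65, 0 and +65 mm hold the pin, the awl and the stamp, in any order
- awl: stitching awl with a pear-shaped wooden handle 30 mm across and 45 mm tall, upright in the stand; origin at the handle's foot; not to be moved
- stamp: steel hand stamp with a round mushroom head 34 mm across and 42 mm tall, upright in the stand; origin at the head's foot; not to be moved
- brush: brush about 160 mm long lying in the tray; not to be moved
- screwdriver: screwdriver about 160 mm long lying in the tray; not to be moved
- slicker: leather slicker, a dark wooden bar 130 by 30 by 16 mm with a steel end, lying in the tray; not to be moved
- plant_pot: small terracotta plant pot, 84 mm across, 64 mm tall with leaves to about 100 mm; origin under its centre; not to be moved
- glue_jar: glue jar 64 mm across and 80 mm tall; origin under its centre; not to be moved
- wax_tin: round metal wax tin with a brass lid, 92 mm across and 64 mm tall; origin under its centre; not to be moved
Things that resemble listed ones, but are neither listed nor needed, are in the scene too. Leave any yellow look-alike of the pin alone.

How it is judged:
By the outcome, as a careful person would: the job done as asked, in the order asked, and still so for the second after the job is handed in, with the robot touching nothing.
It also fails if it takes over 59 s, if anything falls off the work surface, if the arm or the gripper's body presses on something with over 40 N, if the wrist force passes 120 N, or if a joint passes its speed limit or range.

ROBOT

A 6-joint arm with a two-finger parallel gripper is mounted at the origin on the work surface. World frame = base frame: x ahead of the robot, y to its left, z up, the work surface at z = 0. Lengths are in mm, angles in rad, forces in N, time in s.
With the tool pointing down it reaches from about 275 to 725 mm from the base axis. Payload 15.9 kg.
Tool frame: the origin (TCP) lies midway between the tips of the shut fingers; the grasp point (between the pads) lies 19 mm behind it (bot.hold_point_z is the distance from the TCP to the grasp point, in mm); z points along the fingers, y is the line along which they close (so a half turn about z gives the same grasp; the last joint's range is limited). The gripper opens to 85 mm and grips with 20 to 120 N. Pads are 22 mm wide; open, the fingers measure 114 mm over their backs; the gripper's body (76 mm by 85 mm) begins 54 mm behind the grasp point. The pads swing forward as they close: fully open they stand 13 mm farther back than shut.
Start: joints at [1.335, 0.213, -0.034, 1.323, 0, 1.571], TCP at [116.805, 486.15, 231.306] pointing down, gripper open.
Joint ranges: [-2.98, 2.98], [-0.74, 1.72], [-1.14, 1.35], [-2.1, 2.04], [-1.57, 1.44], [-3.14, 3.14]. Speed limits (rad/s): [1.89, 1.89, 2.39, 2.57, 3.14, 3.14].

INTERFACE

Orientations are given as [roll, pitch, yaw] about the fixed x, y, z axes, in that order (R = Rz(yaw) Ry(pitch) Rx(roll)).
In Python, from bench import sense, imaging, job, bot gives the robot as it stands.
- The arm moves only by the tool carry_out, never from a script. Its argument "commands" is a list that holds one entry, the list of rows, each a list of 7 numbers: the shift along the world's x, y, z in units of 0.1 m (1.0 is 0.1 m), then the turn, a rotation vector about the world's x, y, z in units of 0.5 rad (1.0 is 0.5 rad), then the closure, from 0 (fully open) to 1 (shut). In form: [[[dx, dy, dz, rx, ry, rz, grip], ...]]. A call has exactly 5 rows; each row is the pose to reach, as a shift and turn from the pose commanded when the call began; what a row does not reach only later rows make up. A row lasts 1/12 s, in which the tool goes at most 41.7 mm and 7.16 degrees, less where a joint would pass 70% of its speed; a pose out of reach is approached as far as the arm can. A call with a number of a shift or a turn outside -1 to 1 is refused whole. A call with a gripper value outside its range is refused whole. The fingers move at their own pace and stop on an object; the grip force is fixed at half the most. Time passes only in rows, so rows that repeat a pose let the fingers close, or fill a call up. It gives the time, the measured TCP pose, the force, the opening and the grip force at its end, in the units of the state.
- sense(): the state, without advancing time (a new reading comes with each control period).
- imaging.grab_frame(name): name is "scene" or "top" or "wrist"; returns a dict with "pixels" (400x640x3 uint8, blue, green, red), "depth" (400x640 float32, mm along the optical axis (not along the pixel's ray), 0 where there is no reading), "intrinsics" (3x3 intrinsics, pixels), "xyz" and "attitude" of the camera in the world. Camera axes: x right, y up, looking along -z (the intrinsics and any distortion apply to the point x, -y, -z); pixel columns grow to the right and rows downward; lengths in mm; the calibration is good to about 2 mm. A picture is of the moment at which its call begins.
- job.job_done(): hands the job in; it is judged then, once.
The state is a dict: "clock": time; "joints": joint angles; "joint_velocities": joint speeds; "tau": joint torques, N m; "tcp_pos": TCP position; "tcp_rot": TCP orientation; "force": force on the tool from outside, world axes, zero at the start; "wrist_torque": the same for the moment, N m; "finger_gap": opening from 0.0 (shut) to 1.0 (fully open); "finger_force": force on a finger pad.
Only numpy, scipy, OpenCV 4.12 (cv2) and the standard library are available. Lean on these libraries where they do the work, as an engineer would, in place of code of your own. Each camera call takes 0.05 s, during which the arm holds its last target. There are 200 camera calls.

## Working session

There is one attempt and no reset: what is moved stays moved. The work goes in short steps, Python scripts to look and compute and a tool call to move; the robot and the scene stay as the last step left them, time stands still between calls to the robot, and variables do not carry over. Pictures are saved under pics/ and viewed, at most 10 in all, crops included, and the job is handed in when it is done.

Besides the shell and the picture viewer there is one more tool, called in YAML: its name, and indented under it one key for each argument. carry_out: Moves the arm, as the interface text tells. Shifts and turns lie within -1 to 1; 1 stands for 0.1 m of shift or 0.5 rad of turn. Its arguments: {"type":"object","properties":{"commands":{"type":"array"}},"required":["commands"]}

```bash
mkdir -p pics; cat > h.py <<'E'
import numpy as np, cv2
from bench import sense, imaging, job, bot
from scipy.spatial.transform import Rotation as R
def cam(n):
    f=imaging.grab_frame(n); np.savez(''+n+'.npz',**{k:np.array(v) for k,v in f.items()}); return f
def load(n): return dict(np.load(''+n+'.npz'))
def rot(f):
    a=np.array(f['attitude'],float)
    if a.shape==(3,3): return a
    return (R.from_euler('xyz',a) if a.size==3 else R.from_quat(a)).as_matrix()
def ray(f,u,v):
    d=np.linalg.inv(f['intrinsics'])@np.array([u,v,1.]); return rot(f)@np.array([d[0],-d[1],-d[2]])
def onz(f,u,v,z):
    d=ray(f,u,v); o=np.array(f['xyz']); return o+d*(z-o[2])/d[2]
def cloud(f):
    D=f['depth']; v,u=np.mgrid[:D.shape[0],:D.shape[1]]
    d=np.stack([u,v,np.ones_like(u)],-1)@np.linalg.inv(f['intrinsics']).T
    P=(d*[1,-1,-1])*D[...,None]; return P@rot(f).T+np.array(f['xyz'])
E
python3 - <<'E'
from h import *
for n in ('scene','top','wrist'):
    f=cam(n); print(n,f['xyz'],f['attitude'],f['intrinsics'],[k for k in f]); cv2.imwrite(f'pics/{n}.png',f['pixels'])
print(sense())
E
```

```text
scene [1327.99640385   63.12549805 1021.96672809] [ 0.66574557 -0.01429188  1.59167074] [[457.94167394   0.         312.73147844]
 [  0.         457.94167394 193.26272066]
 [  0.           0.           1.        ]] ['pixels', 'depth', 'intrinsics', 'xyz', 'attitude']
top [ 320.04815694   61.19775908 1337.29444564] [ 2.19429736e-01  1.48996467e-03 -1.65724362e+00] [[395.18303765   0.         318.69473893]
 [  0.         395.18303765 198.0697185 ]
 [  0.           0.           1.        ]] ['pixels', 'depth', 'intrinsics', 'xyz', 'attitude']
wrist [ 41.35345141 504.40625904 373.4087841 ] [-3.02671802e-01  9.30350705e-04  1.33528827e+00] [[326.42706732   0.         320.50800905]
 [  0.         326.42706732 200.75133646]
 [  0.           0.           1.        ]] ['pixels', 'depth', 'intrinsics', 'xyz', 'attitude']
{'clock': 0.15, 'joints': array([ 1.33497063e+00,  2.13224950e-01, -3.48421566e-02,  1.32350263e+00,
       -1.37443554e-05,  1.57081047e+00]), 'joint_velocities': array([ 0.0010217 , -0.0014697 ,  0.00107437, -0.00025027, -0.00019812,
        0.00011037]), 'tau': array([ 5.89122021e-03, -6.86402822e+01,  4.87249267e+01,  1.29917133e-02,
        3.62335868e-04,  2.85553153e-05]), 'tcp_pos': array([116.77219704, 485.93108014, 230.96781966]), 'tcp_rot': array([-3.14081924e+00,  1.37552930e-05,  2.90575282e+00]), 'force': array([ 0.59752029, -0.40395232,  0.59424839]), 'wrist_torque': array([ 0.00998913, -0.02553027, -0.00082449]), 'finger_force': 0.0, 'finger_gap': 1.0004401932874136}
```

View pics/scene.png

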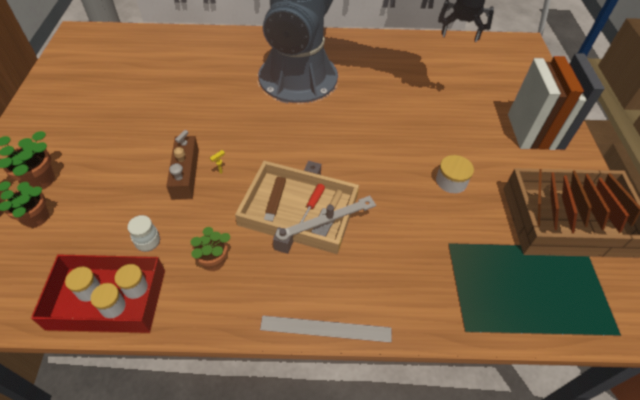

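View pics/top.png

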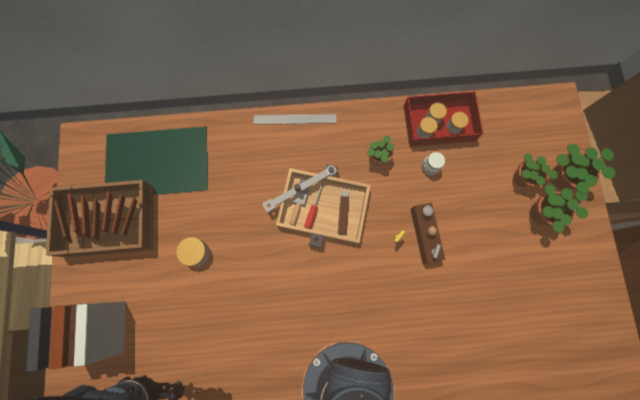

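The scene view shows the tray around (300,205), with the bar swung open: pivot at (283,237), eye at (370,203). The stand is at (182,165) with a steel T-pin at its robot-side end, about (181,137), and the yellow look-alike is at (217,158). In the top view the eye is at (268,207), the pivot at (332,170), the near lug at (317,241) and the pin at (437,252).

```bash
python3 - <<'E'
from h import *
f=load('top'); c=f['pixels'][155:275,255:455]; cv2.imwrite('pics/topc.png',cv2.resize(c,None,fx=4,fy=4,interpolation=cv2.INTER_CUBIC))
g=load('scene'); c=g['pixels'][120:260,160:390]; cv2.imwrite('pics/scc.png',cv2.resize(c,None,fx=3.4,fy=3.4,interpolation=cv2.INTER_CUBIC))
for n in('top','scene'):
    f=load(n);P=cloud(f)
    pts={'top':[(283,200),(332,170),(268,207),(317,241),(437,252),(300,188),(425,220),(350,300)],'scene':[(283,237),(370,203),(313,167),(181,137),(331,212)]}[n]
    for u,v in pts: print(n,u,v,P[v,u].round(),)
E
```

```text
top 283 200 [608. 157.  58.]
top 332 170 [693. -14.  73.]
top 268 207 [602. 215.  -4.]
top 317 241 [469.  56.   3.]
top 437 252 [ 392. -315.   92.]
top 300 188 [644.  98.  57.]
top 425 220 [ 501. -301.   60.]
top 350 300 [267. -35.  -3.]
scene 283 237 [713. -10.  61.]
scene 370 203 [597. 213.  55.]
scene 313 167 [468.  60.  48.]
scene 181 137 [ 407. -317.   93.]
scene 331 212 [654. 108.  90.]
```

View pics/topc.png

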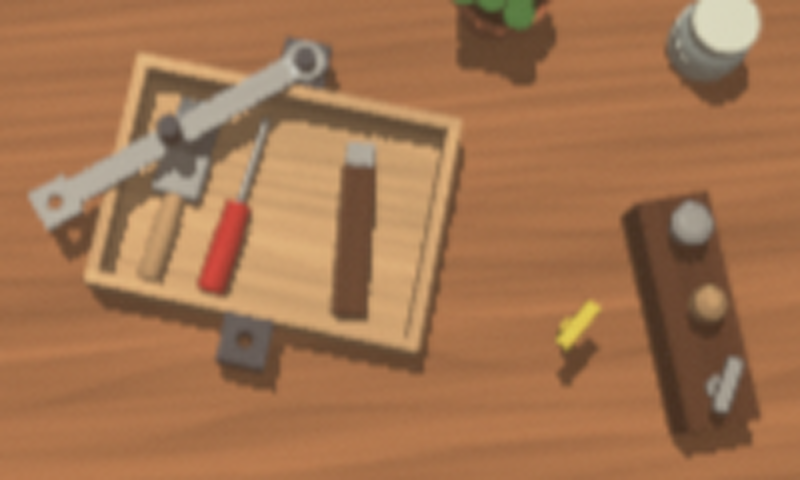

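View pics/scc.png

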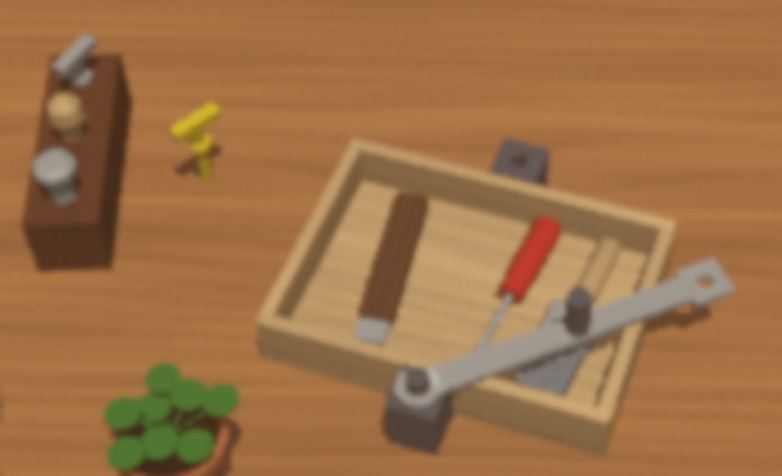

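The top crop shows the eye at (56,201), knob top (168,127), bolt (307,59), lug hole (244,340), and the pin's crossbar from (719,411) to (739,357). In the scene crop the eye is at (705,281), bolt (418,378), lug hole (519,160), knob top (578,294) and crossbar centre (74,57).

```bash
python3 - <<'E'
from h import *
f=load('top');g=load('scene')
t=lambda U,V:((U+.5)/4-.5+255,(V+.5)/4-.5+155)
s=lambda U,V:((U+.5)/3.4-.5+160,(V+.5)/3.4-.5+120)
Q={'eye':((56,201),(705,281),59),'knob':((168,127),(578,294),99),'bolt':((307,59),(418,375),71),'hole':((244,340),(519,160),52),'pinbar':((729,384),(74,58),94),'e1':((719,411),(57,72),94),'e2':((739,357),(92,42),94),'awl':((709,300),(66,103),105),'stamp':((691,221),(55,160),102)}
for k,(a,b,z) in Q.items():
    a=t(*a);b=s(*b);d1,d2=ray(f,*a),ray(g,*b);o1,o2=f['xyz'],g['xyz']
    x=np.linalg.lstsq(np.c_[d1,-d2],o2-o1,rcond=None)[0];p=o1+d1*x[0];q=o2+d2*x[1]
    print(k,onz(f,*a,z).round(1),onz(g,*b,z).round(1),((p+q)/2).round(1),np.linalg.norm(p-q).round(1))
# stand top cloud
P=cloud(f)[200:275,405:450].reshape(-1,3);m=abs(P[:,2]-60)<5;X=P[m][:,:2].astype(np.float32);print(cv2.minAreaRect(X),m.sum())
P=cloud(f);m=(P[...,2]>85)&(P[...,2]<102);m[:, :428]=0;m[:,450:]=0;m[:243]=0;m[275:]=0
print(P[m].round(0).tolist())
E
```

```text
eye [595.6 205.2  59. ] [597.2 204.9  59. ] [596.  205.2  57.4] 0.2
knob [640.1 106.9  99. ] [642.6 104.5  99. ] [640.7 105.8  96.5] 2.4
bolt [695.6 -11.9  71. ] [699.1 -11.2  71. ] [696.7 -11.8  67.4] 0.6
hole [468.5  60.3  52. ] [470.8  57.9  52. ] [468.8  59.1  49.8] 2.4
pinbar [ 396.5 -314.8   94. ] [ 407.  -315.5   94. ] [ 397.2 -318.7   84. ] 1.7
e1 [ 376.5 -303.8   94. ] [ 423.7 -326.3   94. ] [ 380.3 -331.5   47.3] 26.9
e2 [ 416.8 -325.8   94. ] [ 387.6 -304.2   94. ] [ 413.5 -305.2  122.1] 22.6
awl [ 462.2 -305.7  105. ] [ 468.8 -307.4  105. ] [ 463.  -308.8   98.7] 2.2
stamp [ 526.4 -301.8  102. ] [ 527.2 -304.9  102. ] [ 526.7 -303.6  101.3] 3.1
((460.1044616699219, -309.0359191894531), (189.93930053710938, 61.76241683959961), 4.677952766418457) 731
[[415.0, -317.0, 87.0], [414.0, -319.0, 91.0], [414.0, -322.0, 89.0], [414.0, -326.0, 89.0], [411.0, -316.0, 88.0], [411.0, -318.0, 93.0], [411.0, -321.0, 91.0], [411.0, -325.0, 89.0], [410.0, -327.0, 92.0], [408.0, -315.0, 91.0], [408.0, -319.0, 88.0], [408.0, -321.0, 91.0], [408.0, -325.0, 87.0], [405.0, -314.0, 93.0], [405.0
[... 305 characters left out ...]
.0, 94.0], [396.0, -317.0, 89.0], [395.0, -319.0, 90.0], [393.0, -310.0, 89.0], [393.0, -312.0, 91.0], [392.0, -315.0, 92.0], [392.0, -319.0, 88.0], [390.0, -305.0, 93.0], [390.0, -308.0, 94.0], [390.0, -311.0, 93.0], [389.0, -315.0, 92.0], [388.0, -303.0, 87.0], [387.0, -305.0, 92.0], [387.0, -309.0, 90.0], [386.0, -311.0, 93.0], [386.0, -315.0, 90.0], [385.0, -303.0, 86.0], [384.0, -304.0, 92.0], [384.0, -307.0, 94.0], [383.0, -311.0, 92.0], [383.0, -313.0, 93.0], [381.0, -302.0, 88.0], [381.0, -304.0, 92.0], [381.0, -307.0, 93.0], [380.0, -311.0, 89.0], [378.0, -301.0, 91.0], [378.0, -305.0, 87.0], [378.0, -307.0, 91.0], [377.0, -309.0, 93.0], [375.0, -307.0, 90.0], [374.0, -307.0, 99.0]]
```

carry_out:
  commands:
    - [[0.2, -0.145, 0, 0, 0, -0.1, 0], [0.4, -0.29, 0, 0, 0, -0.2, 0], [0.6, -0.435, 0, 0, 0, -0.3, 0], [0.8, -0.58, 0, 0, 0, -0.4, 0], [1, -0.725, 0, 0, 0, -0.53, 0]]

```text
clock: 0.57
tcp_pos: [217.5, 412.8, 231.1]
tcp_rot: [-3.141, 0.0, 2.639]
force: [-0.0, -0.3, 0.0]
finger_gap: 1.0
finger_force: 0.0
```

carry_out:
  commands:
    - [[0.2, -0.145, 0, 0, 0, 0, 0], [0.4, -0.29, 0, 0, 0, 0, 0], [0.6, -0.435, 0, 0, 0, 0, 0], [0.8, -0.58, 0, 0, 0, 0, 0], [1, -0.725, 0, 0, 0, 0, 0]]

```text
clock: 0.98
tcp_pos: [317.6, 340.2, 231.2]
tcp_rot: [-3.141, -0.0, 2.641]
force: [-0.1, 0.8, 0.5]
finger_gap: 0.999
finger_force: 0.0
```

carry_out:
  commands:
    - [[0.2, -0.145, 0, 0, 0, 0, 0], [0.4, -0.29, 0, 0, 0, 0, 0], [0.6, -0.435, 0, 0, 0, 0, 0], [0.8, -0.58, 0, 0, 0, 0, 0], [1, -0.725, 0, 0, 0, 0, 0]]

```text
clock: 1.4
tcp_pos: [417.6, 267.7, 231.1]
tcp_rot: [-3.141, -0.0, 2.641]
force: [-0.6, 0.7, 0.7]
finger_gap: 1.001
finger_force: 0.0
```

carry_out:
  commands:
    - [[0.2, -0.145, 0, 0, 0, 0, 0], [0.4, -0.29, 0, 0, 0, 0, 0], [0.6, -0.435, 0, 0, 0, 0, 0], [0.8, -0.58, 0, 0, 0, 0, 0], [1, -0.725, 0, 0, 0, 0, 0]]

```text
clock: 1.82
tcp_pos: [517.6, 195.2, 231.1]
tcp_rot: [-3.141, -0.0, 2.641]
force: [-0.3, 0.7, -1.1]
finger_gap: 1.0
finger_force: 0.0
```

carry_out:
  commands:
    - [[0.2, -0.145, 0, 0, 0, 0, 0], [0.4, -0.29, 0, 0, 0, 0, 0], [0.6, -0.435, 0, 0, 0, 0, 0], [0.8, -0.58, 0, 0, 0, 0, 0], [1, -0.725, 0, 0, 0, 0, 0]]

```text
clock: 2.23
tcp_pos: [617.6, 122.7, 231.0]
tcp_rot: [-3.141, -0.0, 2.641]
force: [0.9, 0.5, -0.2]
finger_gap: 1.004
finger_force: 0.0
```

carry_out:
  commands:
    - [[0.12, -0.1, -0.1, 0, 0, 0, 0], [0.24, -0.18, -0.3, 0, 0, 0, 0], [0.24, -0.18, -0.6, 0, 0, 0, 0], [0.24, -0.18, -0.6, 0, 0, 0, 0], [0.24, -0.18, -0.6, 0, 0, 0, 0]]

```text
clock: 2.65
tcp_pos: [639.3, 105.6, 169.9]
tcp_rot: [-3.139, -0.003, 2.641]
force: [-0.4, 0.1, 1.0]
finger_gap: 0.995
finger_force: 0.0
```

```bash
python3 - <<'E'
from h import *
f=cam('wrist'); cv2.imwrite('pics/w1.png',f['pixels']); s=sense(); print(s['tcp_pos'],s['tcp_rot'],s['clock'],s['joints'],f['xyz'],s['force'])
E
```

```text
[640.23810896 105.93482976 171.78938677] [-3.14119436e+00 -7.16711367e-04  2.64108073e+00] 2.7 [1.63913538e-01 5.45159613e-01 2.97756356e-01 1.32420291e+00
 1.28360206e-04 6.64425271e-01] [571.72624891 142.89682303 312.63467456] [-0.56520808 -0.05758432  0.85536883]
```

View pics/w1.png

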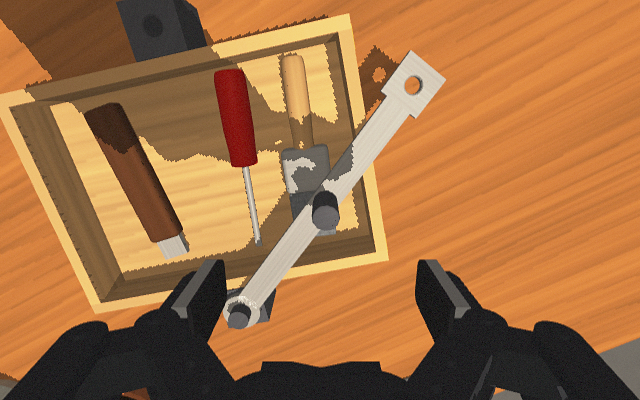

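The wrist view shows the knob top at (326,217), bolt top (238,317), eye (413,86) and lug hole (153,26), with the open fingers either side of the knob.

```bash
python3 - <<'E'
from h import *
f=load('wrist')
for n,u,v,z in (('knob',326,217,99),('bolt',238,317,71),('eye',413.5,85.5,59),('hole',153,26,52)): print(n,onz(f,u,v,z).round(1))
E
```

```text
knob [641.6 108.4  99. ]
bolt [695.5  -7.4  71. ]
eye [595.2 207.   59. ]
hole [469.2  61.2  52. ]
```

carry_out:
  commands:
    - [[0.01, 0.01, -0.3, 0, 0, 0, 0], [0.01, 0.01, -0.6, 0, 0, 0, 0.2], [0.01, 0.01, -0.8, 0, 0, 0, 0.5], [0.01, 0.01, -0.95, 0, 0, 0, 0.68], [0.01, 0.01, -1, 0, 0, 0, 0.68]]

```text
clock: 3.12
tcp_pos: [641.4, 107.2, 70.9]
tcp_rot: [-3.141, -0.0, 2.642]
force: [-0.4, 0.3, 0.4]
finger_gap: 0.452
finger_force: 0.0
```

carry_out:
  commands:
    - [[0, 0, 0, 0, 0, 0, 0.68], [0, 0, 0, 0, 0, 0, 0.68], [0, 0, 0, 0, 0, 0, 0.68], [0, 0, 0, 0, 0, 0, 0.68], [0, 0, 0, 0, 0, 0, 0.68]]

```text
clock: 3.53
tcp_pos: [642.4, 106.7, 72.4]
tcp_rot: [3.141, 0.001, 2.641]
force: [-0.1, 0.2, -0.4]
finger_gap: 0.319
finger_force: 0.0
```

carry_out:
  commands:
    - [[-0.1, -0.04, 0, 0, 0, 0, 0.68], [-0.19, -0.1, 0, 0, 0, 0, 0.68], [-0.28, -0.165, 0, 0, 0, 0, 0.68], [-0.36, -0.24, 0, 0, 0, 0, 0.68], [-0.44, -0.32, 0, 0, 0, 0, 0.68]]

```text
clock: 3.95
tcp_pos: [597.6, 74.8, 71.8]
tcp_rot: [3.141, 0.0, 2.641]
force: [-0.2, 1.6, -0.1]
finger_gap: 0.323
finger_force: 0.9
```

carry_out:
  commands:
    - [[-0.06, -0.08, 0, 0, 0, 0, 0.68], [-0.12, -0.16, 0, 0, 0, 0, 0.68], [-0.17, -0.25, 0, 0, 0, 0, 0.68], [-0.215, -0.34, 0, 0, 0, 0, 0.68], [-0.25, -0.43, 0, 0, 0, 0, 0.68]]

```text
clock: 4.37
tcp_pos: [572.4, 30.8, 71.4]
tcp_rot: [3.142, 0.0, 2.641]
force: [-0.6, 1.8, -0.5]
finger_gap: 0.322
finger_force: 0.6
```

```bash
python3 - <<'E'
from h import *
f=cam('wrist'); cv2.imwrite('pics/w2.png',f['pixels']); s=sense(); print(s['tcp_pos'],s['force'],s['clock'])
E
```

```text
[572.01313839  29.30080892  71.37072671] [ 1.10314212 -2.12010443  0.65625665] 4.4167
```

View pics/w2.png

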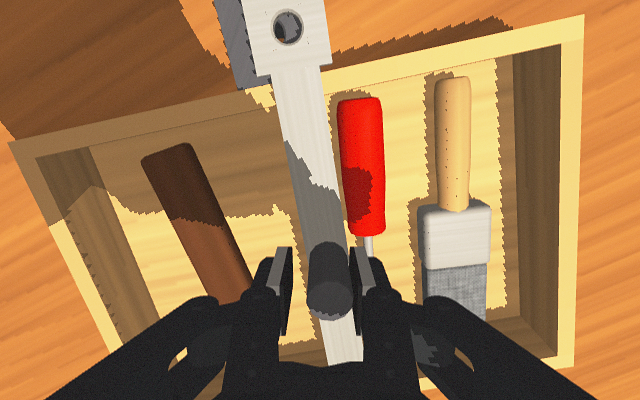

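The bar followed: the eye, at (288,27), is nearly over the lug but not yet at the stop. I push it on gently.

carry_out:
  commands:
    - [[-0.005, -0.015, 0, 0, 0, 0, 0.68], [-0.01, -0.03, 0, 0, 0, 0, 0.68], [-0.015, -0.045, 0, 0, 0, 0, 0.68], [-0.015, -0.05, 0, 0, 0, 0, 0.68], [-0.015, -0.05, 0, 0, 0, 0, 0.68]]

```text
clock: 4.83
tcp_pos: [571.4, 26.8, 71.2]
tcp_rot: [-3.142, 0.0, 2.641]
force: [0.0, 0.2, -0.1]
finger_gap: 0.322
finger_force: 0.0
```

carry_out:
  commands:
    - [[-0.005, -0.01, 0, 0, 0, 0, 0.68], [-0.005, -0.02, 0, 0, 0, 0, 0.68], [-0.01, -0.03, 0, 0, 0, 0, 0.68], [-0.01, -0.03, 0, 0, 0, 0, 0.68], [-0.01, -0.03, 0, 0, 0, 0, 0.68]]

```text
clock: 5.25
tcp_pos: [570.9, 25.6, 71.3]
tcp_rot: [3.138, -0.001, 2.642]
force: [6.7, 15.2, -4.7]
finger_gap: 0.322
finger_force: 7.8
```

carry_out:
  commands:
    - [[0.01, 0.035, 0, 0, 0, 0, 0.68], [0.01, 0.035, 0, 0, 0, 0, 0.5], [0.01, 0.035, 0.2, 0, 0, 0, 0.3], [0.01, 0.035, 0.5, 0, 0, 0, 0], [0.01, 0.035, 0.9, 0, 0, 0, 0]]

```text
clock: 5.67
tcp_pos: [569.6, 26.9, 160.3]
tcp_rot: [-3.139, -0.004, 2.641]
force: [1.2, -1.1, 0.7]
finger_gap: 0.869
finger_force: 0.0
```

carry_out:
  commands:
    - [[-0.1, -0.05, 0.1, 0, 0, 0, 0], [-0.3, -0.05, 0.3, 0, 0, 0, 0], [-0.5, -0.05, 0.3, 0, 0, 0, 0], [-0.5, -0.05, 0.3, 0, 0, 0, 0], [-0.5, -0.05, 0.3, 0, 0, 0, 0]]

```text
clock: 6.08
tcp_pos: [521.0, 21.9, 191.8]
tcp_rot: [3.141, 0.001, 2.641]
force: [-0.3, -0.6, -0.3]
finger_gap: 0.997
finger_force: 0.0
```

```bash
python3 - <<'E'
from h import *
f=cam('wrist'); cv2.imwrite('pics/w3.png',f['pixels']); s=sense(); print(s['tcp_pos'],s['force'],s['clock'])
E
```

```text
[521.45027454  21.99909659 191.38039127] [ 0.92094753  0.33344827 -0.21646642] 6.1333
```

View pics/w3.png

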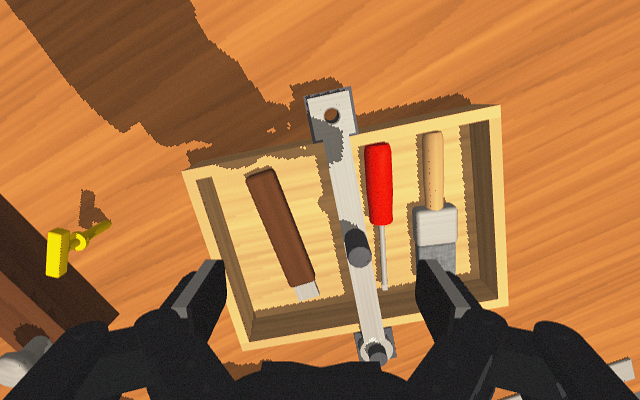

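The eye at (332,115) now shows bench through it, so bar and lug hole are aligned. The yellow look-alike is at (57,253).

```bash
python3 - <<'E'
from h import *
f=load('wrist')
c=f['pixels'][95:135,310:355]; g=cv2.cvtColor(c,cv2.COLOR_BGR2HSV)
m=((g[...,1]>90)).astype(np.uint8); n,l,st,ce=cv2.connectedComponentsWithStats(m)
for i in range(1,n): print(st[i],ce[i]+[310,95], onz(f,*(ce[i]+[310,95]),59).round(1))
print('eye',onz(f,332,115,59).round(1),'bolt',onz(f,376,351,71).round(1),'knob',onz(f,359,254,99).round(1))
t=load('top');P=cloud(t);h=cv2.cvtColor(t['pixels'],cv2.COLOR_BGR2HSV);m=(abs(h[...,0].astype(int)-28)<5)&(h[...,1]>170)
m[:,:390]=0;m[:,410:]=0;m[:225]=0;m[250:]=0
print(P[m].min(0).round(),P[m].max(0).round(),m.sum())
E
```

```text
[42  0  3 13 21] [353.57142857  99.71428571] [466.3  82.1  59. ]
[ 14  13  13  13 123] [330.20325203 114.20325203] [467.3  60.3  59. ]
[ 0 36  1  4  4] [310.  132.5] [472.2  38.7  59. ]
eye [468.5  61.3  59. ] bolt [687.8  -6.9  71. ] knob [571.1  29.4  99. ]Traceback (most recent call last):
  File "<stdin>", line 9, in <module>
    return umr_minimum(a, axis, None, out, keepdims, initial, where)
ValueError: zero-size array to reduction operation minimum which has no identity
```

carry_out:
  commands:
    - [[-0.06, -0.17, 0, 0, 0, 0, 0], [-0.12, -0.34, 0, 0, 0, 0, 0], [-0.18, -0.51, 0, 0, 0, 0, 0], [-0.25, -0.68, 0, 0, 0, 0, 0], [-0.31, -0.84, 0, 0, 0, 0, 0]]

```text
clock: 6.55
tcp_pos: [490.4, -62.8, 190.7]
tcp_rot: [-3.141, -0.001, 2.641]
force: [1.1, 0.4, -0.3]
finger_gap: 1.001
finger_force: 0.0
```

carry_out:
  commands:
    - [[-0.06, -0.17, 0, 0, 0, 0, 0], [-0.12, -0.34, 0, 0, 0, 0, 0], [-0.18, -0.51, 0, 0, 0, 0, 0], [-0.25, -0.68, 0, 0, 0, 0, 0], [-0.31, -0.84, 0, 0, 0, 0, 0]]

```text
clock: 6.97
tcp_pos: [459.3, -147.0, 190.7]
tcp_rot: [-3.141, -0.001, 2.641]
force: [0.4, 0.5, -0.2]
finger_gap: 1.001
finger_force: 0.0
```

carry_out:
  commands:
    - [[-0.06, -0.17, 0, 0, 0, 0, 0], [-0.12, -0.34, 0, 0, 0, 0, 0], [-0.18, -0.51, 0, 0, 0, 0, 0], [-0.25, -0.68, 0, 0, 0, 0, 0], [-0.31, -0.84, 0, 0, 0, 0, 0]]

```text
clock: 7.38
tcp_pos: [428.3, -231.1, 190.7]
tcp_rot: [-3.141, -0.001, 2.641]
force: [0.6, 0.1, 0.4]
finger_gap: 0.998
finger_force: 0.0
```

carry_out:
  commands:
    - [[-0.06, -0.2, 0, 0, 0, 0, 0], [-0.15, -0.5, 0, 0, 0, 0, 0], [-0.31, -0.84, 0, 0, 0, 0, 0], [-0.31, -0.84, 0, 0, 0, 0, 0], [-0.31, -0.84, 0, 0, 0, 0, 0]]

```text
clock: 7.8
tcp_pos: [396.8, -315.6, 190.6]
tcp_rot: [-3.142, -0.001, 2.638]
force: [0.3, 0.2, 0.6]
finger_gap: 1.003
finger_force: 0.0
```

```bash
python3 - <<'E'
from h import *
f=cam('wrist'); cv2.imwrite('pics/w4.png',f['pixels']); s=sense(); print(s['tcp_pos'],s['tcp_rot'],s['force'],s['clock'],s['joints'])
E
```

```text
[ 397.25878729 -314.49719792  190.64381611] [ 3.14135738e+00 -9.52058245e-04  2.63921265e+00] [ 0.55560886  0.88481517 -0.92474485] 7.85 [-6.69685712e-01  2.38256960e-01 -1.04967684e-01  1.22854963e+00
  7.34467211e-05 -1.67305631e-01]
```

View pics/w4.png

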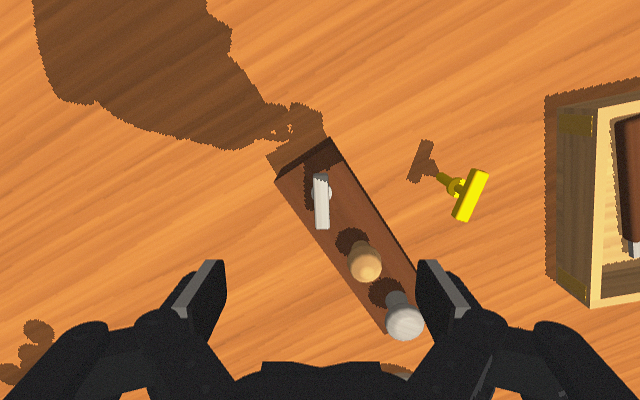

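The pin's crossbar lies at (321,202), vertical in the wrist image, so it is parallel to the pads. The awl is at (365,262), the stamp at (404,320), and the yellow pin at (470,195) to the right.

```bash
python3 - <<'E'
from h import *
f=load('wrist')
p=f['pixels'][160:240,295:350].astype(int); h=cv2.cvtColor(f['pixels'][160:240,295:350],cv2.COLOR_BGR2HSV)
m=((h[...,1]<50)&(h[...,2]>175)).astype(np.uint8); m=cv2.morphologyEx(m,cv2.MORPH_OPEN,np.ones((5,5)))
n,l,st,ce=cv2.connectedComponentsWithStats(m); i=1+st[1:,4].argmax()
r=cv2.minAreaRect(np.argwhere(l==i)[:,::-1].astype(np.float32)); b=cv2.boxPoints(r)+[295,160]
B=np.array([onz(f,*q,94) for q in b]); print(st[i],r,B.round(1).tolist(),B.mean(0).round(1))
P=cloud(f); hh=cv2.cvtColor(f['pixels'],cv2.COLOR_BGR2HSV); print(P[202,321],P[195,472],P[180,445],P[262,365])
E
```

```text
[ 19  20  15  49 643] ((26.647136688232422, 43.94264221191406), (48.58930206298828, 13.58303165435791), 87.1375961303711) [[377.3, -310.8, 94.0], [381.7, -301.6, 94.0], [417.1, -318.7, 94.0], [412.5, -328.3, 94.0]] [ 397.1 -314.8   94. ]
[ 395.19761148 -314.3550048    93.72666736] [ 453.13138515 -206.4620309    79.00960908] [ 451.05820642 -209.54515562   28.92227451] [ 452.89751063 -306.60984027  102.25752554]
```

carry_out:
  commands:
    - [[-0.01, -0.01, -0.2, 0, 0, 0, 0.2], [-0.01, -0.01, -0.4, 0, 0, 0, 0.4], [-0.01, -0.01, -0.6, 0, 0, 0, 0.4], [-0.01, -0.01, -0.8, 0, 0, 0, 0.4], [-0.01, -0.01, -1, 0, 0, 0, 0.4]]

```text
clock: 8.27
tcp_pos: [397.0, -313.9, 90.2]
tcp_rot: [3.141, -0.0, 2.642]
force: [0.1, -0.7, -0.5]
finger_gap: 0.599
finger_force: 0.0
```

carry_out:
  commands:
    - [[0, 0, -0.1, 0, 0, 0, 0.4], [0, 0, -0.2, 0, 0, 0, 0.4], [0, 0, -0.2, 0, 0, 0, 0.6], [0, 0, -0.2, 0, 0, 0, 0.8], [0, 0, -0.2, 0, 0, 0, 1]]

```text
clock: 8.68
tcp_pos: [397.0, -315.1, 72.2]
tcp_rot: [-3.141, 0.001, 2.641]
force: [0.4, -0.2, -0.2]
finger_gap: 0.178
finger_force: 0.0
```

carry_out:
  commands:
    - [[0, 0, 0, 0, 0, 0, 1], [0, 0, 0, 0, 0, 0, 1], [0, 0, 0, 0, 0, 0, 1], [0, 0, 0, 0, 0, 0, 1], [0, 0, 0, 0, 0, 0, 1]]

```text
clock: 9.1
tcp_pos: [396.9, -315.3, 72.4]
tcp_rot: [-3.142, 0.002, 2.641]
force: [0.9, 2.1, 7.7]
finger_gap: 0.125
finger_force: 58.9
```

carry_out:
  commands:
    - [[0, 0, 0.12, 0, 0, 0, 1], [0, 0, 0.24, 0, 0, 0, 1], [0, 0, 0.4, 0, 0, 0, 1], [0, 0, 0.6, 0, 0, 0, 1], [0, 0, 0.8, 0, 0, 0, 1]]

```text
clock: 9.52
tcp_pos: [396.2, -314.8, 152.5]
tcp_rot: [-3.142, 0.0, 2.641]
force: [0.7, -0.5, -0.3]
finger_gap: 0.128
finger_force: 58.7
```

carry_out:
  commands:
    - [[0, 0, 0.1, 0, 0, 0, 1], [0, 0, 0.2, 0, 0, 0, 1], [0, 0, 0.2, 0, 0, 0, 1], [0, 0, 0.2, 0, 0, 0, 1], [0, 0, 0.2, 0, 0, 0, 1]]

```text
clock: 9.93
tcp_pos: [395.9, -314.6, 170.3]
tcp_rot: [3.141, -0.001, 2.641]
force: [0.0, -0.2, -1.0]
finger_gap: 0.126
finger_force: 58.8
```

```bash
python3 - <<'E'
from h import *
s=sense(); print(s['tcp_pos'],s['tcp_rot'],s['force'],s['clock'],s['finger_gap'])
a=[]
for n,y,x in(('wrist',50,195),('scene',80,90),('top',195,370)):
    f=cam(n); p=f['pixels']
    a.append(cv2.resize(p[y:y+(350 if n=='wrist' else 100),x:x+(250 if n=='wrist' else 100)],(266,372) if n=='wrist' else (266,266)))
a=[np.pad(q,((0,372-len(q)),(0,0),(0,0))) for q in a]
cv2.imwrite('pics/c5.png',np.hstack(a))
E
```

```text
[ 395.94723462 -314.58814585  170.32341296] [ 3.14137410e+00 -1.30754020e-03  2.64075031e+00] [ 0.00678492 -0.17108674 -0.96122461] 9.9333 0.12633137109492287
```

View pics/c5.png

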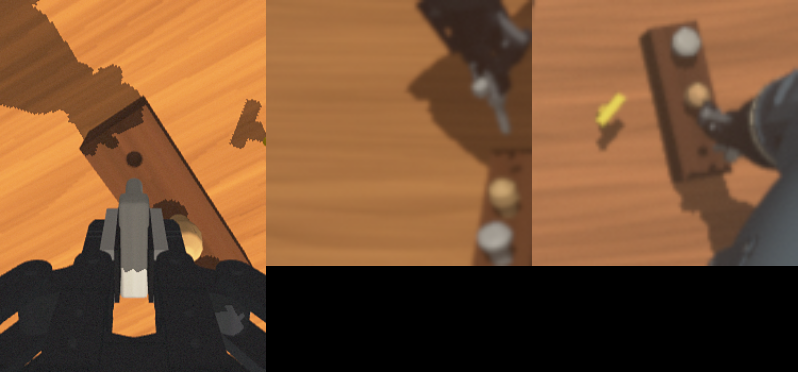

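The pin is held upright with its foot at about (322,220) in the wrist image, and the emptied stand hole is at (321,200). The awl and stamp are still in place.

```bash
python3 - <<'E'
from h import *
f=load('wrist'); g=cv2.cvtColor(f['pixels'],cv2.COLOR_BGR2HSV)
print('hole',onz(f,321,199.6,60).round(1))
P=cloud(f)
for v in range(208,260,3):
    r=g[v,295:350]; m=np.where((r[:,1]<70)&(r[:,2]>60))[0]+295
    print(v,m.min() if len(m) else 0,m.max() if len(m) else 0, ''.join('#' if (q[1]<70 and q[2]>60) else '.' for q in r), int(P[v,322][2]))
print('tip v=219',[onz(f,322,v,115).round(1).tolist() for v in (217,220,223)])
E
```

```text
hole [ 396.3 -314.4   60. ]
208 0 0 ....................................................... 58
211 0 0 ....................................................... 59
214 0 0 ....................................................... 61
217 0 0 ....................................................... 58
220 315 326 ....................############....................... 122
223 314 327 ...................##############...................... 127
226 314 328 ...................###############..................... 132
229 313 328 ..................################..................... 137
232 311 330 ................####################................... 183
235 308 333 .............##########################................ 186
238 307 334 ............############################............... 188
241 307 334 ............############################............... 190
244 307 334 ............############################............... 191
247 295 346 ###########.############################.###########... 191
250 295 346 ###########.############################.###########... 192
253 295 347 ##########..############################..###########.. 191
256 295 348 ##########..############################..############. 191
259 295 348 ##########..############################..############. 192
tip v=219 [[392.1, -311.4, 115.0], [393.9, -312.4, 115.0], [395.7, -313.4, 115.0]]
```

carry_out:
  commands:
    - [[0.02, 0.12, 0, 0, 0, 0, 1], [0.06, 0.3, 0, 0, 0, 0, 1], [0.1, 0.5, 0, 0, 0, 0, 1], [0.14, 0.72, 0, 0, 0, 0, 1], [0.18, 0.94, 0, 0, 0, 0, 1]]

```text
clock: 10.5
tcp_pos: [414.1, -219.3, 170.9]
tcp_rot: [3.141, -0.001, 2.64]
force: [-0.1, -0.2, -0.8]
finger_gap: 0.127
finger_force: 58.8
```

carry_out:
  commands:
    - [[0.04, 0.19, 0, 0, 0, 0, 1], [0.07, 0.38, 0, 0, 0, 0, 1], [0.11, 0.56, 0, 0, 0, 0, 1], [0.14, 0.75, 0, 0, 0, 0, 1], [0.18, 0.94, 0, 0, 0, 0, 1]]

```text
clock: 10.92
tcp_pos: [431.9, -125.3, 171.0]
tcp_rot: [-3.142, -0.001, 2.641]
force: [1.1, -1.2, 0.2]
finger_gap: 0.124
finger_force: 58.8
```

carry_out:
  commands:
    - [[0.04, 0.19, 0, 0, 0, 0, 1], [0.07, 0.38, 0, 0, 0, 0, 1], [0.11, 0.56, 0, 0, 0, 0, 1], [0.14, 0.75, 0, 0, 0, 0, 1], [0.18, 0.94, 0, 0, 0, 0, 1]]

```text
clock: 11.33
tcp_pos: [449.8, -31.4, 171.0]
tcp_rot: [-3.141, -0.001, 2.641]
force: [-0.1, 0.2, -1.4]
finger_gap: 0.124
finger_force: 58.8
```

carry_out:
  commands:
    - [[0.04, 0.22, 0, 0, 0, 0, 1], [0.08, 0.44, 0, 0, 0, 0, 1], [0.12, 0.64, 0, 0, 0, 0, 1], [0.16, 0.82, 0, 0, 0, 0, 1], [0.18, 0.94, 0, 0, 0, 0, 1]]

```text
clock: 11.75
tcp_pos: [468.1, 63.1, 171.0]
tcp_rot: [3.142, -0.0, 2.642]
force: [-0.3, -0.3, -1.0]
finger_gap: 0.127
finger_force: 58.8
```

carry_out:
  commands:
    - [[0, 0, -0.05, 0, 0, 0, 1], [0, 0, -0.1, 0, 0, 0, 1], [0, 0, -0.1, 0, 0, 0, 1], [0, 0, -0.1, 0, 0, 0, 1], [0, 0, -0.1, 0, 0, 0, 1]]

```text
clock: 12.17
tcp_pos: [468.1, 60.5, 161.3]
tcp_rot: [-3.141, -0.0, 2.64]
force: [0.0, -0.8, -1.0]
finger_gap: 0.126
finger_force: 58.8
```

```bash
python3 - <<'E'
from h import *
s=sense(); print(s['tcp_pos'],s['tcp_rot'],s['force'],s['clock'],s['finger_gap'])
f=cam('wrist'); cam('scene'); cam('top')
c=f['pixels'][150:260,250:390]; a=cv2.resize(c,None,fx=5,fy=5,interpolation=cv2.INTER_CUBIC); cv2.imwrite('pics/w6.png',a)
E
```

```text
[468.14389605  60.45771018 161.26809509] [-3.14136911e+00 -1.12312442e-04  2.63974492e+00] [ 0.03569479 -0.80563796 -1.00871098] 12.1667 0.12616142833567318
```

View pics/w6.png

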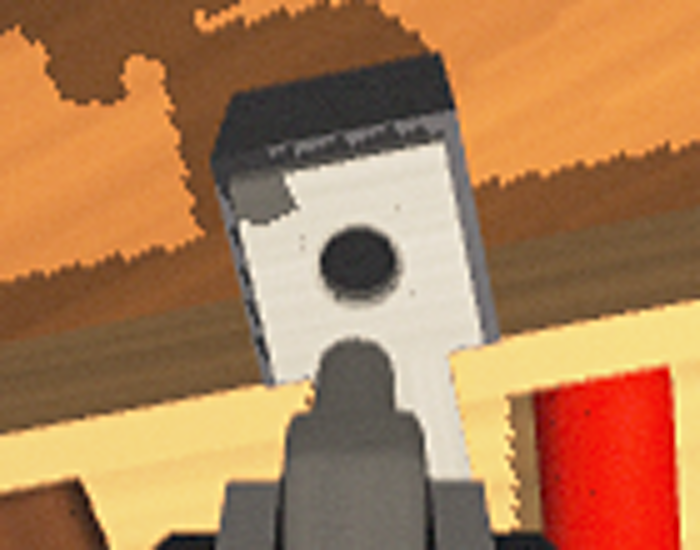

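The eye is at wrist pixel (321.4,202.4). The pin foot's far edge is at (320.6,217.2), nearly in line with the eye sideways.

```bash
python3 - <<'E'
from h import *
f=load('wrist'); 
u=np.array([np.cos(-.5028),np.sin(-.5028)]); w=np.array([-u[1],u[0]])  # along crossbar, closing axis
T=sense()['tcp_pos'][:2]
for n,q in (('eye',onz(f,321.4,202.4,59)),('foot edge',onz(f,320.6,217.2,105)),('eyefar',onz(f,321.4,150+226/5-.4,59)),('eyenear',onz(f,321.4,150+302/5-.4,59))):
    d=q[:2]-T; print(n,q.round(1),'along',(d@u).round(1),'closing',(d@w).round(1))
# depth check of shank
P=cloud(f)
for v in range(215,236,2): print(v,P[v,320].round(1).tolist(), ((P[v,320][:2]-T)@u).round(1))
E
```

```text
eye [468.5  60.9  59. ] along 0.1 closing 0.2
foot edge [464.3  62.5 105. ] along -4.5 closing -0.4
eyefar [463.1  63.9  59. ] along -6.2 closing 0.2
eyenear [474.1  57.9  59. ] along 6.4 closing 0.3
215 [477.5, 54.8, 58.3] 10.8
217 [462.6, 63.0, 109.1] -6.1
219 [462.2, 63.2, 114.0] -6.6
221 [462.6, 63.0, 116.3] -6.2
223 [462.5, 63.1, 119.9] -6.3
225 [462.8, 62.9, 122.3] -5.9
227 [463.1, 62.8, 124.9] -5.7
229 [462.2, 63.3, 130.4] -6.6
231 [462.9, 62.9, 131.5] -5.9
233 [447.9, 71.2, 174.7] -23.0
235 [447.8, 71.3, 177.1] -23.1
```

carry_out:
  commands:
    - [[0.012, 0, -0.1, 0, 0, 0, 1], [0.012, 0, -0.25, 0, 0, 0, 1], [0.012, 0, -0.38, 0, 0, 0, 1], [0.012, 0, -0.42, 0, 0, 0, 1], [0.012, 0, -0.42, 0, 0, 0, 1]]

```text
clock: 12.73
tcp_pos: [468.7, 61.0, 118.1]
tcp_rot: [-3.14, -0.002, 2.641]
force: [-0.2, 0.2, -1.0]
finger_gap: 0.127
finger_force: 58.8
```

carry_out:
  commands:
    - [[0, 0, -0.03, 0, 0, 0, 1], [0, 0, -0.06, 0, 0, 0, 1], [0, 0, -0.09, 0, 0, 0, 1], [0, 0, -0.12, 0, 0, 0, 1], [0, 0, -0.12, 0, 0, 0, 1]]

```text
clock: 13.15
tcp_pos: [469.4, 61.1, 106.9]
tcp_rot: [-3.141, -0.0, 2.641]
force: [-0.3, 0.4, -1.4]
finger_gap: 0.125
finger_force: 58.8
```

carry_out:
  commands:
    - [[0, 0, -0.03, 0, 0, 0, 1], [0, 0, -0.06, 0, 0, 0, 1], [0, 0, -0.09, 0, 0, 0, 1], [0, 0, -0.12, 0, 0, 0, 1], [0, 0, -0.15, 0, 0, 0, 1]]

```text
clock: 13.57
tcp_pos: [469.5, 61.1, 92.0]
tcp_rot: [-3.142, -0.0, 2.641]
force: [-0.7, -0.1, -0.1]
finger_gap: 0.127
finger_force: 58.8
```

carry_out:
  commands:
    - [[0, 0, -0.04, 0, 0, 0, 1], [0, 0, -0.08, 0, 0, 0, 1], [0, 0, -0.12, 0, 0, 0, 1], [0, 0, -0.16, 0, 0, 0, 1], [0, 0, -0.18, 0, 0, 0, 1]]

```text
clock: 13.98
tcp_pos: [469.2, 61.1, 73.6]
tcp_rot: [-3.141, -0.001, 2.641]
force: [0.7, -0.4, -1.5]
finger_gap: 0.129
finger_force: 58.8
```

Commanded z is 74.3 and home is about 70.3, so I press slightly onto the eye.

carry_out:
  commands:
    - [[0, 0, -0.01, 0, 0, 0, 1], [0, 0, -0.02, 0, 0, 0, 1], [0, 0, -0.03, 0, 0, 0, 1], [0, 0, -0.04, 0, 0, 0, 1], [0, 0, -0.045, 0, 0, 0, 1]]

```text
clock: 14.4
tcp_pos: [470.1, 61.5, 71.0]
tcp_rot: [3.14, 0.001, 2.641]
force: [-8.7, 2.5, 29.2]
finger_gap: 0.122
finger_force: 62.8
```

carry_out:
  commands:
    - [[0, 0, 0.01, 0, 0, 0, 1], [0, 0, 0.01, 0, 0, 0, 0.8], [0, 0, 0.01, 0, 0, 0, 0.6], [0, 0, 0.01, 0, 0, 0, 0.5], [0, 0, 0.01, 0, 0, 0, 0.5]]

```text
clock: 14.82
tcp_pos: [469.5, 61.1, 70.7]
tcp_rot: [-3.141, -0.0, 2.641]
force: [0.1, 0.2, -0.2]
finger_gap: 0.495
finger_force: 0.0
```

carry_out:
  commands:
    - [[0, 0, 0.1, 0, 0, 0, 0.5], [0, 0, 0.3, 0, 0, 0, 0.4], [0, 0, 0.5, 0, 0, 0, 0.3], [0, 0, 0.8, 0, 0, 0, 0.2], [0, 0, 1, 0, 0, 0, 0.2]]

```text
clock: 15.23
tcp_pos: [469.7, 61.2, 173.6]
tcp_rot: [3.141, 0.001, 2.641]
force: [1.1, -0.0, 0.5]
finger_gap: 0.797
finger_force: 0.0
```

carry_out:
  commands:
    - [[0, 0, 0.05, 0, 0, 0, 0], [0, 0, 0.1, 0, 0, 0, 0], [0, 0, 0.1, 0, 0, 0, 0], [0, 0, 0.1, 0, 0, 0, 0], [0, 0, 0.1, 0, 0, 0, 0]]

```text
clock: 15.65
tcp_pos: [469.0, 61.1, 179.9]
tcp_rot: [-3.141, -0.001, 2.641]
force: [-0.9, 0.2, -0.4]
finger_gap: 0.997
finger_force: 0.0
```

```bash
python3 - <<'E'
from h import *
s=sense(); print(s['tcp_pos'],s['force'],s['clock'])
f=cam('wrist'); P=cloud(f); h=cv2.cvtColor(f['pixels'],cv2.COLOR_BGR2HSV)
d=np.hypot(P[...,0]-468.5,P[...,1]-60.5)
m=(d<26)&(P[...,2]>80); Q=P[m]; print(len(Q),np.median(Q[:,2]),np.percentile(Q[:,2],[5,95,99]),Q.mean(0),cv2.minAreaRect(Q[:,:2].astype(np.float32)))
m=(d<20)&(P[...,2]<72)&(P[...,2]>50); print('plate z',np.median(P[m][:,2]))
m=(d<11)&(P[...,2]<75)&(P[...,2]>61);print('collar z',np.percentile(P[m][:,2],[10,50,90]),m.sum())
E
```

```text
[468.96088073  61.06942745 179.9224362 ] [-0.91485805  0.20528342 -0.43366582] 15.65
6747 259.61711246129806 [ 92.31926142 267.5759769  271.7220659 ] [459.07718463  66.13529707 237.25747079] ((466.1990661621094, 66.63156127929688), (38.254554748535156, 46.70995330810547), 89.74369812011719)
plate z 58.61047325132779
collar z [62.86612017 63.76566732 64.6184974 ] 61
```

The collar top measures 63.8 mm against 64 expected, and the crossbar top about 92.5 mm against 93, so the pin is fully home.

```bash
python3 -c "
from h import *
print(job.job_done())"
```

```text
the job is handed in; nothing more can be done
None
```

The bar is closed at its stop and the pin is fully home through the eye into the near lug; the gripper is clear, no other items were touched, and the job was handed in at about 16 s.

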